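# Load a connector into the test jig and snap its retaining flap over

### The arm

A 6-joint arm with a two-finger parallel gripper is mounted at the origin on a cart in front of the work surface, level with it; the furniture and walls round the work are solid. World frame = base frame: x ahead of the robot, y to its left, z up, the work surface at z = 0. Lengths are in mm, angles in rad, forces in N, time in s.
With the tool pointing down it reaches from about 325 to 1000 mm from the base axis. Payload 5.1 kg.
Tool frame: the origin (TCP) lies at the very end of the fingers, on their centre line; the grasp point (between the pads) lies 19 mm behind it; z points along the fingers, y is the line along which they close (so a half turn about z gives the same grasp; the last joint's range is limited). The gripper opens to 85 mm and grips with 20 to 120 N. Pads are 22 mm wide; open, the fingers measure 114 mm over their backs; the gripper's body (76 mm by 85 mm) begins 54 mm behind the grasp point. The pads swing forward as they close: fully open they stand 13 mm farther back than shut.
Start: joints at [-1.296, 0.124, 1.65, -0, 1.367, -0.083], TCP at [227.607, -608.835, 231.322] pointing down, gripper open.
Joint ranges: [-2.61, 2.61], [-1.02, 2.33], [0.03, 2.71], [-1.35, 4.49], [0.32, 2.68], [-2.91, 2.91]. Speed limits (rad/s): [2.57, 2.57, 3.14, 3.14, 3.14, 3.14].

### API

Orientations are given as a rotation vector (axis times angle).
In Python, from rig import manip gives the robot as it stands.
- The arm moves only by the tool send_rows, never from a script. Its argument "moves" is a list that holds one entry, the list of rows, each a list of 7 numbers: the turn, a rotation vector about the world's x, y, z in rad, then the shift along the world's x, y, z in cm, then the finger opening in cm, from 0 to 8.54. A call has 1 to 5 rows; each row is the pose to reach, as a shift and turn from the pose commanded when the call began; what a row does not reach only later rows make up. A row lasts 1/10 s, in which the tool goes at most 50 mm and 8.59 degrees, less where a joint would pass 70% of its speed; a pose out of reach is approached as far as the arm can. A call with a gripper value outside its range is refused whole. The fingers move at their own pace and stop on an object; the grip force is fixed at half the most. Time passes only in rows, so rows that repeat a pose let the fingers close. It gives the time, the measured TCP pose, the force, the opening and the grip force at its end, in the units of the state.
- manip.get_obs(): the state, without advancing time (a new reading comes with each control period).
- manip.snapshot(name): name is "side" or "top" or "wrist"; returns a dict with "image" (400x640x3 uint8, red, green, blue), "depth" (400x640 float32, mm along the optical axis (not along the pixel's ray), 0 where there is no reading), "mtx" (3x3 intrinsics, pixels), "rvec" (rotation vector, rad) and "tvec" (3), from world to camera coordinates, as OpenCV has them. Camera axes: x right, y down, z forward; pixel columns grow to the right and rows downward; lengths in mm; the calibration is good to about 2 mm. A picture is of the moment at which its call begins.
- manip.close_job(): hands the job in; it is judged then, once.
The state is a dict: "time": time; "joints": joint angles; "dq": joint speeds; "joint_torque": joint torques, N m; "ee_pos": TCP position; "eef_rot": TCP orientation; "ft_force": force on the tool from outside, world axes, zero at the start; "moment": the same for the moment, N m; "width": finger opening in mm; "gripper_force": force on a finger pad.
Only numpy, scipy, OpenCV 4.12 (cv2) and the standard library are available. Lean on these libraries where they do the work, as an engineer would, in place of code of your own. Each camera call takes 0.05 s, during which the arm holds its last target. There are 200 camera calls.

### The job

Load the white nylon connector housing into the test jig for its continuity check: set it in the jig's channel with its flat end towards the contact head, slide it gently until it is fully home against the head (which is clamped wherever the last job left it), then tip the sprung steel flap over so that it snaps down behind the housing's shoulder and holds it. Go gently with the jig, and leave the other things on the bench where they lie.

Things in the scene. Friction and masses are not known exactly. Their poses are not given: they have to be found in the camera images.
- jig: connector test jig fixed to the bench: dark metal base 170 x 60 x 10 mm; origin centre of underside, x towards the contact head, z up. Two steel rails along x, 8 mm wide, 5 mm high, make a channel 26.4 mm wide in the middle of the base top (floor z = 10 mm), open at its -x end. Delicate: neither housing nor robot may bear on any part of it with more than 30 N.
- head_mid (a point): point on the channel floor, 20 mm from the jig's origin; axes as the jig's. The contact head, a block 25 mm wide, 26 high, standing in the channel, is clamped so that its flat stop face (towards -x) lies anywhere from 10 mm before to 10 mm behind this point: not measured, find it by touch. Behind the face: ears 4 to 24 mm, 45 mm high, 33 wide; low thumbscrew 34 to 49 mm.
- flap (a joint): steel retaining flap on the head, rad: 0 shut (level, over the housing, towards -x), 1.57 upright, 2.6 open stop (starts there, leaning back to +x). A spring strut throws it over: above about 1.57 back open, below it shut, with 0.2 N m or less. About 3 N square to it at the tab moves it; push along the tab's arc, as a level push binds by friction. If the housing is over 3 mm short of home the nose lands on it, near 0.18.
- pin_mid (a point): where the flap's pin (along y) is if the head is in mid range: 12 mm behind the stop face, 48 mm over the bench; it shifts with the head. Flap: plate 18 mm wide, 3 thick, 70 mm from pin to the edge of its thumb tab; a nose 17 mm deep, 43 to 47 mm from the pin, points down when shut. Open, the tab edge is 62 mm behind the pin and 32 mm above it, clear to push from behind.
- connector_grip (a point): centre of the upright body of the loose white nylon housing, 19 mm over its underside. Grip it there: 14 mm thick (x +-7), 30 long (y +-15), 9 to 29 mm over the underside. It stands on a flange 9 mm high (x -15 to 9, y -15 to 21 mm); a low block, to 16 mm, on the flange's +y end, a ridge on top to 33 mm. About 24 to 45 g. In the channel it lies at jig y = +3 mm, z = 29 mm.
- connector_flat (a point): middle of the housing's flat end, 15 mm from connector_grip in its -y, 19 mm over the underside; axes as connector_grip. This end meets the stop face: housing -y along jig +x, housing x along jig y. The flange then has 1.2 mm play each side. The shoulder that the flap's nose drops behind is the body's other end, 30 mm from here.
- spool: loose spool of blue wire with white flanges, standing on its flange, 48 mm across, 30 mm high; origin at its underside; leave it alone
- driver: loose precision screwdriver with yellow handle, 17 x 154 x 17 mm, lying flat; leave it alone
- plug_a: loose green screw-terminal plug, 11 x 30 x 13 mm; leave it alone
- plug_b: another loose green screw-terminal plug, 11 x 30 x 13 mm; leave it alone
- clip_red: loose red test clip, 12 x 69 x 11 mm, lying flat; leave it alone
- clip_black: loose black test clip, 12 x 69 x 11 mm, lying flat; leave it alone
- tweezers: loose steel tweezers, 11 x 124 x 9 mm, lying flat; leave them alone
Things that resemble listed ones, but are neither listed nor needed, are in the scene too. What is shaped like the part that bears connector_grip but black is not meant.

How it is judged:
By the outcome, as a careful person would: the job done as asked, in the order asked, and still so for the second after the job is handed in, with the robot touching nothing.
It also fails if it takes over 58 s, if anything falls off the work surface, if the arm or the gripper's body presses on something with over 40 N, if the wrist force passes 120 N, or if a joint passes its speed limit or range.

## Working session

There is one attempt and no reset: what is moved stays moved. The work goes in short steps, Python scripts to look and compute and a tool call to move; the robot and the scene stay as the last step left them, time stands still between calls to the robot, and variables do not carry over. Pictures are saved under pics/ and viewed, at most 10 in all, crops included, and the job is handed in when it is done.

Besides the shell and the picture viewer there is one more tool, called after "Call:" as name(argument=value, ...) on one line, values as JSON. send_rows: Moves the arm, as the interface text tells. Its arguments: {"type":"object","properties":{"moves":{"type":"array","items":{"type":"array","items":{"type":"array","items":{"type":"number"}}}}},"required":["moves"]}

```bash
mkdir -p pics
cat > h.py <<'E'
import numpy as np, cv2, pickle
from rig import manip
def snap(cam,n):
    s=manip.snapshot(cam); pickle.dump(s,open(f'pics/{n}.pkl','wb'))
    cv2.imwrite(f'pics/{n}.png',s['image'][:,:,::-1]); return s
def load(n): return pickle.load(open(f'pics/{n}.pkl','rb'))
def world(s,u,v,z=None):
    """pixel -> world, by depth, or on plane z"""
    R=cv2.Rodrigues(np.array(s['rvec'],float))[0]; t=np.array(s['tvec'],float).ravel()
    r=np.linalg.inv(s['mtx'])@[u,v,1]
    c=-R.T@t; d=R.T@r
    if z is None: return c+d*s['depth'][int(v),int(u)]
    return c+d*(z-c[2])/d[2]
def proj(s,p):
    return cv2.projectPoints(np.array(p,float).reshape(-1,3),np.array(s['rvec'],float),np.array(s['tvec'],float),np.array(s['mtx'],float),None)[0].reshape(-1,2)
E
python3 - <<'E'
from h import *
snap('top','top1'); snap('side','side1')
a=cv2.imread('pics/top1.png'); 
o=manip.get_obs(); print(o)
E
```

```text
{'time': 0.1, 'joints': array([-1.29559414e+00,  1.24437881e-01,  1.65153045e+00,  2.69136863e-06,
        1.36749405e+00, -8.25938430e-02]), 'dq': array([-0.00075257, -0.00159605, -0.00123165, -0.00019043,  0.0003126 ,
       -0.00078038]), 'joint_torque': array([ 4.97458586e-04, -4.24932897e+01, -3.66653717e+01, -1.01817259e-04,
        3.92190341e-03, -6.00408384e-06]), 'ee_pos': array([ 227.46514265, -608.316911  ,  230.1813683 ]), 'eef_rot': array([-3.08962256e+00, -5.58699545e-01,  2.78119839e-04]), 'ft_force': array([-0.31624333,  0.20791954,  1.01494775]), 'moment': array([-0.03395932, -0.01734577, -0.00773386]), 'gripper_force': 0.0, 'width': 85.29471359824505}
```

View pics/top1.png

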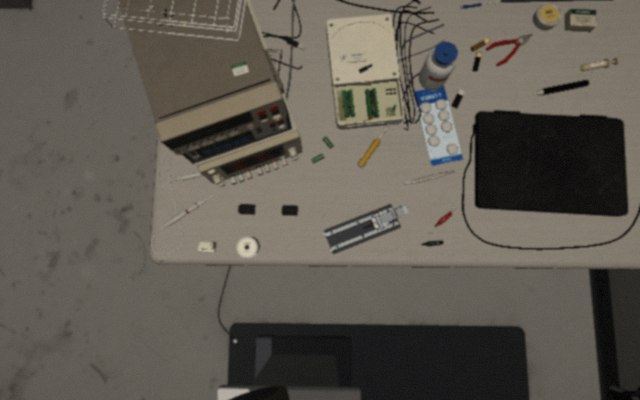

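View pics/side1.png

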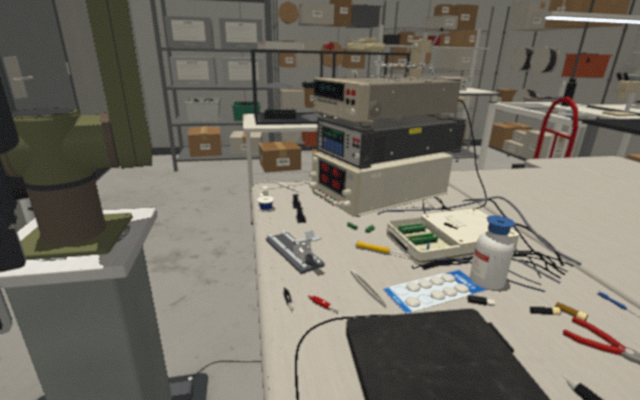

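The top view shows the jig at (362,228) with its head to the right at (400,210). The white housing candidate is at (206,246), beside the spool at (247,246). The two black look-alikes are at (247,209) and (290,210). The white one fits, so I'm enlarging it and the jig to confirm.

Run:
```python
from h import *
s=load('top1')
for u,v in [(206,246),(247,246),(247,209),(290,210),(326,243),(334,252),(403,222),(395,207),(405,210),(320,220)]:
    print(u,v,world(s,u,v).round(1),world(s,u,v,10).round(1))
im=cv2.imread('pics/top1.png')
a=cv2.resize(im[228:264,180:270],(800,320),interpolation=cv2.INTER_CUBIC)
b=cv2.resize(im[195:260,315:415],(800,520)[:2],interpolation=cv2.INTER_CUBIC)[:280*2]
cv2.imwrite('pics/c1.png',cv2.resize(np.vstack([a,b]),(571*1,600)))
print(a.shape,b.shape)
```

```text
206 246 [461.5 192.5  23.6] [462.3 196.   10. ]
247 246 [462.2  97.5  26.6] [463.1 100.3  10. ]
247 209 [547.4 100.4  26.7] [549.7 103.2  10. ]
290 210 [5.451e+02 4.000e-01 3.080e+01] [548.    1.9  10. ]
326 243 [472.1 -82.8   2. ] [471.6 -82.7  10. ]
334 252 [ 451.4 -101.3    5.3] [ 451.1 -101.2   10. ]
403 222 [ 523.5 -263.7   -7.2] [ 521.6 -260.8   10. ]
395 207 [ 558.1 -244.7   -0.9] [ 556.6 -243.1   10. ]
405 210 [ 540.2 -254.1   78.3] [ 549.7 -266.1   10. ]
320 220 [526.1 -68.4  -0. ] [524.9 -68.5  10. ]
(320, 800, 3) (520, 800, 3)
```

View pics/c1.png

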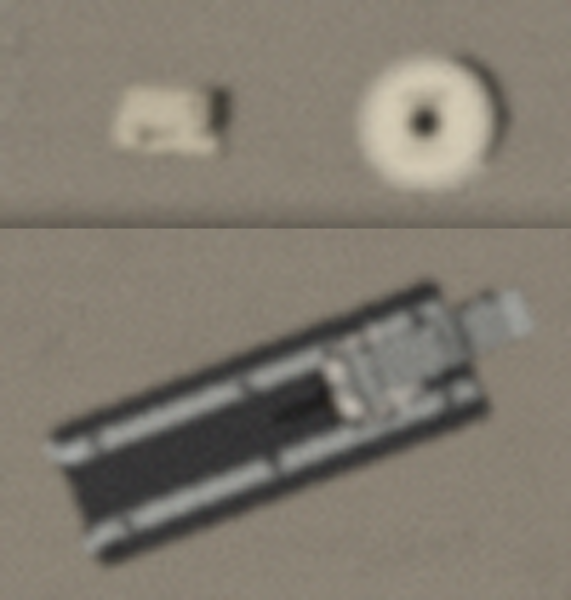

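The crop shows a white housing, upright and off-white with its low block, and the spool with its centre hole beside it. The white part at (206,246) is the housing. I'll pass over the jig first to see it with the wrist camera.

Call:
send_rows(moves=[[[0,0,0,2.4,4.2,0,8.5],[0,0,0,4.8,8.4,0,8.5],[0,0,0,7.2,12.6,0,8.5],[0,0,0,9.6,16.8,0,8.5],[0,0,0,12,21,0,8.5]]])

```text
time: 0.6
ee_pos: [348.0, -396.9, 230.7]
eef_rot: [-3.091, -0.558, 0.0]
ft_force: [-0.1, 0.7, -0.4]
width: 84.8
gripper_force: 0.0
```

Call:
send_rows(moves=[[[0,0,0,2.4,4.2,0,8.5],[0,0,0,4.8,8.4,0,8.5],[0,0,0,7.2,12.6,0,8.5],[0,0,0,9.6,16.8,0,8.5],[0,0,0,12,21,0,8.5]]])

```text
time: 1.1
ee_pos: [468.0, -186.9, 231.0]
eef_rot: [-3.091, -0.559, 0.0]
ft_force: [-0.6, -1.0, -0.5]
width: 84.9
gripper_force: 0.0
```

Run:
```python
from h import *
s=snap('wrist','w1'); o=manip.get_obs(); print(o['time'],o['ee_pos'],o['eef_rot'],o['dq'])
R=cv2.Rodrigues(np.array(s['rvec'],float))[0]; c=-R.T@np.array(s['tvec']).ravel(); print(c,R)
```

```text
1.15 [ 470.60232003 -181.21308985  231.02306851] [-3.08557804 -0.56664799 -0.00460883] [-0.09641354 -0.00305706  0.00624438 -0.06473316  0.0059096  -0.17076886]
[ 532.75221428 -163.07260634  374.46954831] [[ 3.49358046e-01 -9.36989123e-01  5.81698956e-04]
 [-9.01828440e-01 -3.36079722e-01  2.71580349e-01]
 [-2.54272335e-01 -9.54033727e-02 -9.62415594e-01]]
```

View pics/w1.png

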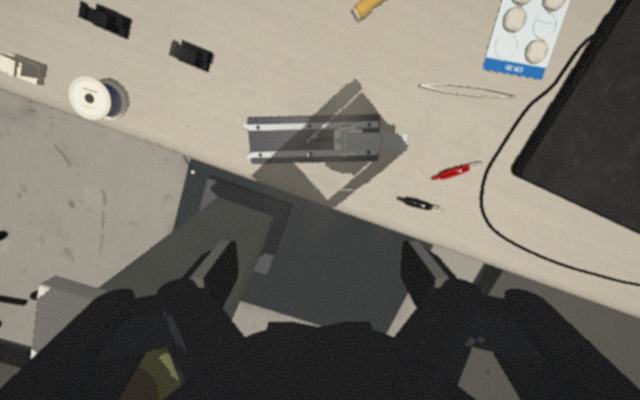

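The wrist view shows the jig at (248–380, 115–163) with its flap tab to the right at (403,140). The housing is at the left edge (20,68). I'm enlarging the jig.

Run:
```python
from h import *
im=cv2.imread('pics/w1.png')
cv2.imwrite('pics/c2.png',cv2.resize(im[95:185,235:415],(800,400),interpolation=cv2.INTER_CUBIC))
```

```text
(no output)
```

View pics/c2.png

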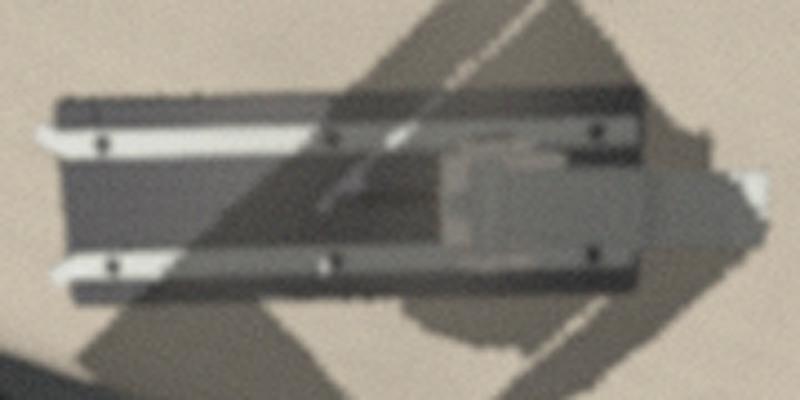

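Call:
send_rows(moves=[[[0,0,0,0,4.9,0,8.5],[0,0,0,0,9.8,0,8.5],[0,0,0,0,14.7,0,8.5],[0,0,0,0,19.6,0,8.5],[0,0,0,0,24.5,0,8.5]]])

```text
time: 1.65
ee_pos: [467.0, 58.0, 231.0]
eef_rot: [3.092, 0.559, -0.0]
ft_force: [0.5, -0.1, -0.7]
width: 84.6
gripper_force: 0.0
```

Call:
send_rows(moves=[[[0,0,0,-1,4.6,-1,8.5],[0,0,0,-2,9.2,-2,8.5],[0,0,0,-2,10,-3,8.5],[0,0,0,-2,10,-3,8.5]]])

```text
time: 2.05
ee_pos: [446.1, 157.0, 199.2]
eef_rot: [3.09, 0.564, -0.006]
ft_force: [-0.3, -0.2, -1.2]
width: 85.0
gripper_force: 0.0
```

Run:
```python
from h import *
s=snap('wrist','w2'); o=manip.get_obs(); print(o['time'],o['ee_pos'],o['eef_rot'],o['dq'].round(3),o['joints'])
print(proj(s,[[462,195,10],[462,98,30]]))
```

```text
2.1 [446.93432168 155.9726524  200.18667605] [ 3.09037338  0.5609174  -0.00372518] [-0.036 -0.012 -0.022  0.     0.002  0.001] [ 2.22658854e-01 -2.57110644e-01  2.06470252e+00 -6.39555786e-04
  1.33640193e+00  1.43450434e+00]
[[293.5155492  153.81609395]
 [370.64849486 185.43369248]]
```

View pics/w2.png

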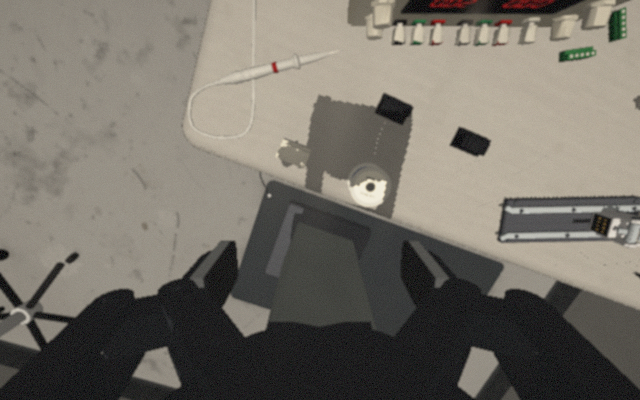

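The wrist view shows the housing at (292,153), the spool at (369,186) and the black look-alikes at (394,108) and (470,141). I'll get the housing's orientation and the jig's pose from this and the earlier crop.

Run:
```python
from h import *
s=load('w1'); 
P=lambda x,y,z: world(s,235+x/4.444,95+y/4.444,z)
c={k:P(*v) for k,v in dict(lt=(58,100,10),lb=(75,302,10),rt=(641,90,10),rb=(637,292,10)).items()}
for k in c: print(k,c[k].round(1))
print('len',np.linalg.norm(c['lt']-c['rt']),np.linalg.norm(c['lb']-c['rb']),'wid',np.linalg.norm(c['lt']-c['lb']),np.linalg.norm(c['rt']-c['rb']))
ctr=sum(c.values())/4; d=c['rt']+c['rb']-c['lt']-c['lb']; print('centre',ctr,'yaw',np.arctan2(d[1],d[0]))
yaw=np.arctan2(d[1],d[0]);ex=np.array([np.cos(yaw),np.sin(yaw),0])
print('face x (z=36)',(P(440,200,36)-ctr)@ex,'tab edge',(P(768,195,80)-ctr)@ex)
s=load('w2')
v,u=np.mgrid[125:180,265:320]
W=np.array([world(s,a,b) for a,b in zip(u.ravel(),v.ravel())])
m=W[:,2]>5
print(m.sum(),W[m].mean(0),W[m].min(0),W[m].max(0))
im=cv2.resize(cv2.imread('pics/w2.png')[128:178,262:322],(720,600),interpolation=cv2.INTER_CUBIC)
cv2.imwrite('pics/c3.png',im)
```

```text
lt [503.3 -78.2  10. ]
lb [449.3 -99.4  10. ]
rt [ 564.  -233.3   10. ]
rb [ 510.7 -255.5   10. ]
len 166.57575309437237 167.79166463122078 wid 58.00394480971762 57.80181810077748
centre [ 506.82992833 -166.593337     10.        ] yaw -1.1967960172423149
face x (z=36) 24.15870384349647 tab edge 99.17984688293251
631 [465.81724936 195.74502938  31.61975275] [450.09459393 178.30704356   5.36456409] [511.33002354 215.05799301 342.37718408]
```

View pics/c3.png

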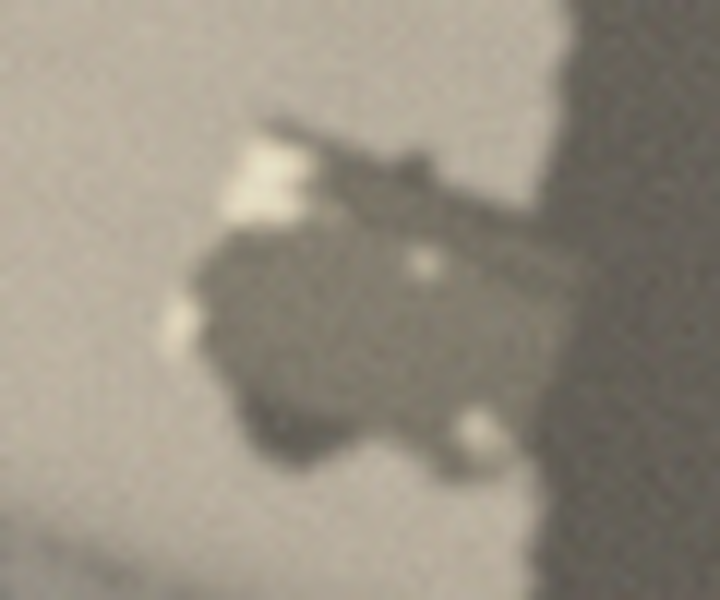

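The crop shows the housing in the gripper's shadow, so its shape can't be read from colour. I'll fit its known shape to the depth instead.

```bash
cat > fit.py <<'E'
from h import *
from scipy.optimize import differential_evolution
def H(l):
    x,y=l[:,0],l[:,1]; h=np.zeros(len(l))
    b=lambda x0,x1,y0,y1,z: np.where((x>=x0)&(x<=x1)&(y>=y0)&(y<=y1),z,0)
    return np.max([b(-15,9,-15,21,9),b(-7,7,-15,15,29)],0)
def fit(name,c0,r=45):
    s=load(name); u0,v0=proj(s,[[*c0,15]])[0].astype(int)
    f=s['mtx'][0][0]/s['depth'][v0,u0]; k=int(r*f)
    v,u=np.mgrid[max(0,v0-k):min(400,v0+k),max(0,u0-k):min(640,u0+k)]
    W=np.array([world(s,a,b) for a,b in zip(u.ravel(),v.ravel())])
    d=s['depth'][v.ravel(),u.ravel()]
    W=W[(d>0)&(W[:,2]<45)&(W[:,2]>-8)&(np.hypot(*(W[:,:2]-c0).T)<r)]
    fl=np.median(W[W[:,2]<4,2]); W[:,2]-=fl
    def cost(p):
        c,sn=np.cos(p[2]),np.sin(p[2]); q=W[:,:2]-p[:2]
        l=np.c_[q@[c,sn],q@[-sn,c]]
        return np.minimum(abs(H(l)-W[:,2]),12).mean()
    best=[]
    for a in range(4):
        y=a*np.pi/2-np.pi
        R=differential_evolution(cost,[(c0[0]-25,c0[0]+25),(c0[1]-25,c0[1]+25),(y-.8,y+.8)],seed=0,maxiter=80,popsize=12)
        best.append((round(R.fun,3),R.x.round(3)))
    best.sort(key=lambda b:b[0]); print('floor',fl,len(W)); [print(b) for b in best]
    return W,best
if __name__=='__main__':
    import sys; fit(sys.argv[1],(float(sys.argv[2]),float(sys.argv[3])))
E
python3 fit.py w2 465 195
```

```text
floor 0.6198755684813761 4111
(np.float64(1.143), array([ 4.65255e+02,  1.93460e+02, -2.60000e-02]))
(np.float64(1.723), array([460.991, 199.55 ,  -3.256]))
(np.float64(1.784), array([462.774, 193.752,  -0.775]))
(np.float64(1.894), array([465.956, 196.206,   0.774]))
```

Call:
send_rows(moves=[[[0,0,0.149,0.4,1,-2,4.5],[0,0,0.298,0.8,2,-4,4.5],[0,0,0.447,1.2,2.6,-6,4.5],[0,0,0.596,1.6,3.2,-8,4.5],[0,0,0.745,1.8,3.7,-9,4.5]]])

```text
time: 2.6
ee_pos: [465.9, 191.2, 109.8]
eef_rot: [-2.673, -1.65, 0.003]
ft_force: [-1.1, 0.1, -0.7]
width: 45.1
gripper_force: 0.0
```

Call:
send_rows(moves=[[[0,0,0.149,0,0,0,4.5],[0,0,0.298,0,0,0,4.5],[0,0,0.442,0,0,0,4.5],[0,0,0.442,0,0,0,4.5],[0,0,0.442,0,0,0,4.5]]])

```text
time: 3.1
ee_pos: [466.4, 192.0, 111.8]
eef_rot: [2.255, 2.186, 0.001]
ft_force: [0.1, 0.8, -0.1]
width: 45.0
gripper_force: 0.0
```

Run:
```python
from h import *
from fit import fit
s=snap('wrist','w3'); o=manip.get_obs(); print(o['time'],o['ee_pos'],o['eef_rot'],o['width'],o['joints'])
W,b=fit('w3',(465,193.5))
c,sn=np.cos(b[0][1][2]),np.sin(b[0][1][2])
T=lambda p:[b[0][1][0]+c*p[0]-sn*p[1],b[0][1][1]+sn*p[0]+c*p[1],p[2]]
im=cv2.imread('pics/w3.png')
for q,z in [([(-7,-15),(7,-15),(7,15),(-7,15)],29),([(-15,-15),(9,-15),(9,21),(-15,21)],9)]:
    cv2.polylines(im,[proj(s,[T((*p,z)) for p in q]).round().astype(int)],True,(0,0,255),1)
u,v=proj(s,[T((0,0,15))])[0].astype(int)
cv2.imwrite('pics/c4.png',cv2.resize(im[max(0,v-75):v+75,u-100:u+100],(800,600),interpolation=cv2.INTER_CUBIC)); print(u,v)
```

```text
3.15 [466.23238297 192.20950653 111.67294727] [2.25443991e+00 2.18738946e+00 5.92554937e-04] 44.877744750002556 [ 2.84635422e-01 -9.39212927e-02  2.08052028e+00 -1.81751361e-04
  1.15447932e+00  3.14897052e-01]
floor 0.6820204218796988 6625
(np.float64(1.091), array([ 4.64373e+02,  1.93195e+02, -3.50000e-02]))
(np.float64(1.737), array([461.719, 195.015,  -3.365]))
(np.float64(1.9), array([461.807, 192.14 ,  -0.779]))
(np.float64(1.954), array([465.454, 195.686,   0.774]))
316 196
```

View pics/c4.png

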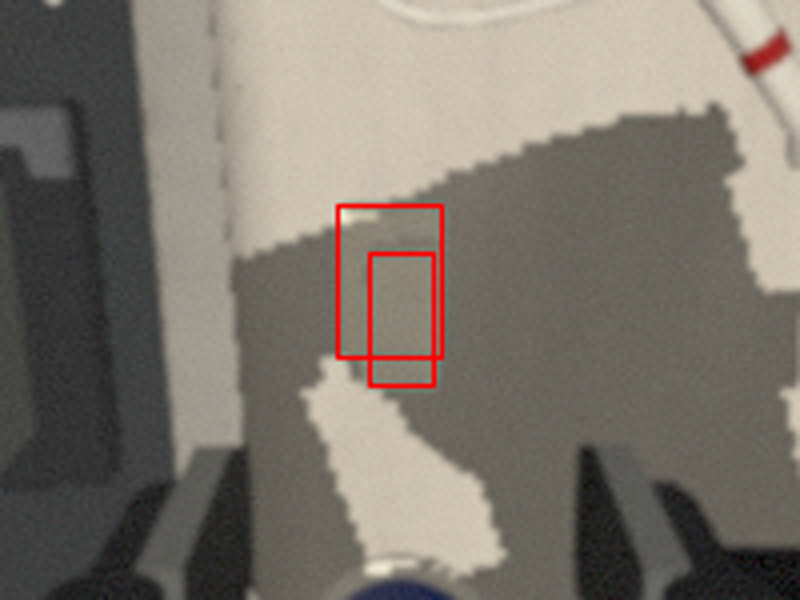

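The overlaid fit matches the body and flange outlines, with the low block at the far end. I'm going down to grip.

Call:
send_rows(moves=[[[0,0,0,-0.15,0.1,-3,4.5],[0,0,0,-0.15,0.1,-6,4.5],[0,0,0,-0.15,0.1,-8,4.5],[0,0,0,-0.15,0.1,-9.5,4.5],[0,0,0,-0.15,0.1,-9.9,4.5]]])

```text
time: 3.65
ee_pos: [462.8, 193.4, 10.4]
eef_rot: [-2.251, -2.189, 0.005]
ft_force: [-0.2, -0.1, 0.5]
width: 44.8
gripper_force: 0.0
```

Call:
send_rows(moves=[[[0,0,0,0,0,0,2],[0,0,0,0,0,0,0.5],[0,0,0,0,0,0,0.5],[0,0,0,0,0,0,0.5],[0,0,0,0,0,0,0.5]]])

```text
time: 4.15
ee_pos: [465.0, 194.4, 13.4]
eef_rot: [2.249, 2.192, 0.003]
ft_force: [0.8, -0.3, 2.9]
width: 13.9
gripper_force: 60.9
```

Call:
send_rows(moves=[[[0,0,0,0,0,2,0.5],[0,0,0,0,0,5,0.5],[0,0,0,0,0,8,0.5],[0,0,0.1,0.3,-3,10,0.5],[0,0,0.2,0.6,-7.5,11,0.5]]])

```text
time: 4.65
ee_pos: [471.5, 119.9, 125.3]
eef_rot: [2.008, 2.412, 0.006]
ft_force: [0.6, -1.2, -0.2]
width: 13.9
gripper_force: 60.8
```

Call:
send_rows(moves=[[[0,0,0.05,0.4,-4.9,0,0.5],[0,0,0.1,0.8,-9.8,0,0.5],[0,0,0.15,1.2,-14.6,0,0.5],[0,0,0.2,1.6,-19.4,0,0.5],[0,0,0.2,2.3,-24.3,0,0.5]]])

```text
time: 5.15
ee_pos: [492.6, -125.6, 122.5]
eef_rot: [1.769, 2.596, 0.0]
ft_force: [0.8, 1.3, -0.5]
width: 13.4
gripper_force: 60.8
```

Call:
send_rows(moves=[[[0,0,0,0,0,0,0.5],[0,0,0,0,0,0,0.5],[0,0,0,0,0,0,0.5]]])

```text
time: 5.45
ee_pos: [492.7, -123.0, 122.0]
eef_rot: [-1.768, -2.595, -0.0]
ft_force: [0.1, -0.4, -0.7]
width: 13.9
gripper_force: 60.9
```

Run:
```python
from h import *
s=snap('wrist','w4'); o=manip.get_obs(); print(o['time'],o['ee_pos'],o['eef_rot'],o['width'],o['ft_force'])
r=o['eef_rot']; print('yaw',2*np.arctan2(r[1],r[0])-np.pi/2)
```

```text
5.5 [ 492.79397833 -122.66571616  122.05279906] [-1.76742606e+00 -2.59636255e+00 -8.69087407e-05] 13.620605850818604 [0.28978658 0.70056945 0.67030979]
yaw -5.907742519490637
```

View pics/w4.png

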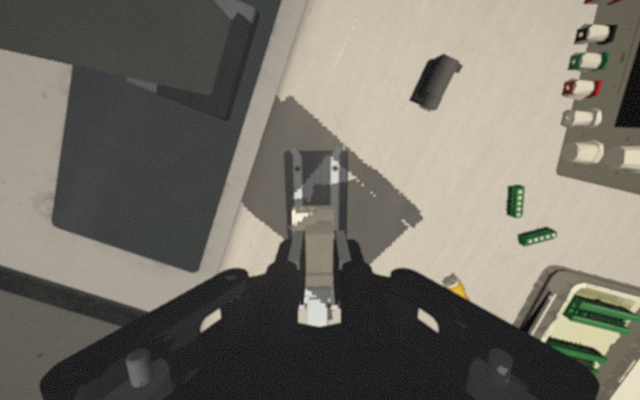

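The wrist view shows the housing held squarely at (318,240), block end at (313,217), above the jig channel whose open end is at (318,152). The rails are at u≈295 and 337. I'll fit the jig and the held housing to the depth data in this view.

```bash
cat > fj.py <<'E'
from h import *
from scipy.optimize import differential_evolution
def cloud(s,step=1):
    v,u=np.mgrid[0:400:step,0:640:step]; u,v=u.ravel(),v.ravel(); d=s['depth'][v,u]
    R=cv2.Rodrigues(np.array(s['rvec'],float))[0]; t=np.array(s['tvec'],float).ravel()
    k=d>0; X=np.linalg.inv(s['mtx'])@np.c_[u,v,np.ones_like(u)].T*d
    return ((X.T-t)@R)[k]
def fitjig(n,c0=(506.8,-166.6),y0=-1.197):
    W=cloud(load(n)); W=W[(np.hypot(*(W[:,:2]-c0).T)<110)&(abs(W[:,2])<22)]
    g=(W[:,:2]-c0)@[np.cos(y0),np.sin(y0)]; W=W[g<10]
    W[:,2]-=np.median(W[W[:,2]<5,2])
    def cost(p):
        c,s=np.cos(p[2]),np.sin(p[2]); q=W[:,:2]-p[:2]; x=q@[c,s]; y=abs(q@[-s,c])
        h=np.where((abs(x)<85)&(y<30),10,0)+np.where((abs(x)<85)&(y>13.2)&(y<21.2),5,0)
        return np.minimum(abs(h-W[:,2]),6).mean()
    R=differential_evolution(cost,[(c0[0]-12,c0[0]+12),(c0[1]-12,c0[1]+12),(y0-.06,y0+.06)],seed=1,popsize=15)
    print(n,len(W),R.x.round(3),round(R.fun,3)); return R.x
if __name__=='__main__':
    for n in ['w1','w2','w4']: p=fitjig(n)
    # held housing in frame of nominal tool (w4)
    s=load('w4'); W=cloud(s); o=(492.7,-122.9); a=.3755
    q=W[:,:2]-o; x=q@[np.cos(a),np.sin(a)]; y=q@[-np.sin(a),np.cos(a)]; z=W[:,2]
    for lo,hi in [(110,122),(122,132),(132,150)]:
        for y0,y1 in [(12,16),(16,19),(19,22),(22,26)]:
            k=(z>lo)&(z<hi)&(y>y0)&(y<y1)&(abs(x)<25)
            if k.sum(): print((lo,hi),(y0,y1),k.sum(),np.percentile(x[k],[1,99]).round(1),np.median(z[k]).round(1))
    k=(z>60)&(y>0)&(abs(x)<20); print('ymax',np.percentile(y[k],99.5))
E
python3 fj.py
```

```text
w1 11005 [ 506.801 -163.662   -1.191] 0.783
w2 10777 [ 506.947 -165.391   -1.197] 0.946
w4 16616 [ 506.282 -165.188   -1.189] 0.808
(110, 122) (12, 16) 121 [-15.1   8.2] 118.7
(110, 122) (16, 19) 104 [-15.5   8.1] 118.7
(110, 122) (19, 22) 221 [-14.9   7.7] 115.6
(122, 132) (12, 16) 271 [-12.8   6.8] 126.4
(122, 132) (16, 19) 122 [-13.3  -1.4] 126.1
(122, 132) (19, 22) 100 [-13.1  -1.4] 125.3
(132, 150) (12, 16) 242 [-7.3  7.2] 137.2
ymax 20.124360572715855
```

Call:
send_rows(moves=[[[0,0,0,0,0,-4,0.5],[0,0,0,0,0,-7,0.5],[0,0,0,0,0,-8.5,0.5],[0,0,0,0,0,-9,0.5],[0,0,0,0,0,-9,0.5]]])

```text
time: 6.0
ee_pos: [493.2, -123.2, 32.3]
eef_rot: [-1.768, -2.596, 0.0]
ft_force: [0.5, 0.8, -0.7]
width: 14.1
gripper_force: 60.9
```

Call:
send_rows(moves=[[[0,0,0,0,0,-0.2,0.5],[0,0,0,0,0,-0.4,0.5],[0,0,0,0,0,-0.5,0.5],[0,0,0,0,0,-0.5,0.5]]])

```text
time: 6.4
ee_pos: [493.4, -124.0, 27.8]
eef_rot: [1.769, 2.595, 0.0]
ft_force: [-0.5, 0.9, -0.1]
width: 13.8
gripper_force: 60.8
```

Call:
send_rows(moves=[[[0,0,0,0,0,-0.1,0.5],[0,0,0,0,0,-0.2,0.5],[0,0,0,0,0,-0.2,0.5]]])

```text
time: 6.7
ee_pos: [493.0, -123.9, 25.2]
eef_rot: [-1.77, -2.595, 0.0]
ft_force: [0.1, -0.1, -0.1]
width: 14.0
gripper_force: 60.9
```

Call:
send_rows(moves=[[[0,0,0,0,0,-0.1,0.5],[0,0,0,0,0,-0.1,0.5]]])

```text
time: 6.9
ee_pos: [493.0, -123.8, 24.2]
eef_rot: [-1.77, -2.595, 0.0]
ft_force: [-0.3, 0.6, -1.1]
width: 13.7
gripper_force: 60.9
```

Call:
send_rows(moves=[[[0,0,0,0,0,-0.05,0.5],[0,0,0,0,0,-0.1,0.5]]])

```text
time: 7.1
ee_pos: [493.2, -123.9, 23.4]
eef_rot: [1.77, 2.596, -0.0]
ft_force: [-2.6, 0.3, 4.5]
width: 14.0
gripper_force: 61.3
```

Call:
send_rows(moves=[[[0,0,0,0,0,-0.05,0.5],[0,0,0,0,0,-0.05,0.5]]])

```text
time: 7.3
ee_pos: [493.2, -123.9, 23.4]
eef_rot: [-1.769, -2.595, 0.0]
ft_force: [-2.7, 0.6, 4.2]
width: 14.3
gripper_force: 61.4
```

Call:
send_rows(moves=[[[0,0,0.004,-0.03,-0.01,0.05,0.5],[0,0,0.004,0.15,-0.47,0.05,0.5],[0,0,0.004,0.34,-0.94,0.05,0.5],[0,0,0.004,0.52,-1.4,0.05,0.5],[0,0,0.004,0.52,-1.4,0.05,0.5]]])

```text
time: 7.8
ee_pos: [499.0, -138.9, 23.5]
eef_rot: [1.764, 2.598, -0.0]
ft_force: [0.2, -0.8, 1.8]
width: 14.0
gripper_force: 61.1
```

Sliding freely. I'll go on for another 15 mm.

Call:
send_rows(moves=[[[0,0,0,0.18,-0.46,0,0.5],[0,0,0,0.37,-0.93,0,0.5],[0,0,0,0.56,-1.39,0,0.5],[0,0,0,0.56,-1.39,0,0.5]]])

```text
time: 8.2
ee_pos: [504.5, -152.8, 23.5]
eef_rot: [1.764, 2.598, -0.001]
ft_force: [0.1, -1.1, 1.9]
width: 13.7
gripper_force: 61.1
```

Call:
send_rows(moves=[[[0,0,0,0.07,-0.19,0,0.5],[0,0,0,0.15,-0.37,0,0.5],[0,0,0,0.22,-0.56,0,0.5],[0,0,0,0.22,-0.56,0,0.5]]])

```text
time: 8.6
ee_pos: [506.3, -157.5, 23.4]
eef_rot: [1.764, 2.599, -0.0]
ft_force: [-0.2, 1.2, 3.6]
width: 13.7
gripper_force: 61.1
```

Call:
send_rows(moves=[[[0,0,0,0.04,-0.09,0,0.5],[0,0,0,0.07,-0.19,0,0.5],[0,0,0,0.11,-0.28,0,0.5],[0,0,0,0.15,-0.37,0,0.5]]])

```text
time: 9.0
ee_pos: [507.7, -161.0, 23.4]
eef_rot: [1.764, 2.599, 0.0]
ft_force: [-1.2, 3.5, 5.2]
width: 14.0
gripper_force: 61.1
```

Call:
send_rows(moves=[[[0,0,0,0.04,-0.09,0,0.5],[0,0,0,0.07,-0.19,0,0.5],[0,0,0,0.11,-0.28,0,0.5],[0,0,0,0.15,-0.37,0,0.5]]])

```text
time: 9.4
ee_pos: [509.1, -164.7, 23.4]
eef_rot: [-1.764, -2.599, -0.0]
ft_force: [-1.6, 2.7, 5.6]
width: 13.7
gripper_force: 61.1
```

Call:
send_rows(moves=[[[0,0,0,0.04,-0.09,0,0.5],[0,0,0,0.07,-0.19,0,0.5],[0,0,0,0.11,-0.28,0,0.5]]])

```text
time: 9.7
ee_pos: [510.3, -167.5, 23.4]
eef_rot: [-1.764, -2.599, -0.0]
ft_force: [0.1, 2.5, 5.4]
width: 13.5
gripper_force: 61.1
```

Call:
send_rows(moves=[[[0,0,0,0.04,-0.09,0.03,0.5],[0,0,0,0.07,-0.19,0.03,0.5],[0,0,0,0.11,-0.28,0.03,0.5]]])

```text
time: 10.0
ee_pos: [511.3, -170.2, 23.4]
eef_rot: [-1.764, -2.599, -0.0]
ft_force: [0.5, 2.7, 2.4]
width: 13.9
gripper_force: 60.8
```

Call:
send_rows(moves=[[[0,0,0,0.04,-0.09,0,0.5],[0,0,0,0.07,-0.19,0,0.5]]])

```text
time: 10.2
ee_pos: [512.1, -172.2, 23.5]
eef_rot: [-1.765, -2.599, -0.0]
ft_force: [1.7, 3.3, 2.3]
width: 13.8
gripper_force: 60.7
```

Call:
send_rows(moves=[[[0,0,0,0.04,-0.09,0,0.5],[0,0,0,0.07,-0.19,0,0.5]]])

```text
time: 10.4
ee_pos: [512.1, -172.2, 23.4]
eef_rot: [-1.763, -2.595, -0.004]
ft_force: [-2.2, 13.3, 8.5]
width: 13.7
gripper_force: 61.5
```

Call:
send_rows(moves=[[[0,0,0,-0.04,0.11,0,0.5],[0,0,0,-0.04,0.11,0,0.5]]])

```text
time: 10.6
ee_pos: [512.1, -172.2, 23.5]
eef_rot: [-1.764, -2.598, -0.001]
ft_force: [-0.7, 5.8, 3.5]
width: 13.8
gripper_force: 60.9
```

Call:
send_rows(moves=[[[0,0,0,0,0,0,2],[0,0,0,0,0,0,3.5],[0,0,0,0,0,0,3.5],[0,0,0,0,0,0,3.5]]])

```text
time: 11.0
ee_pos: [512.1, -173.3, 23.5]
eef_rot: [-1.765, -2.599, 0.001]
ft_force: [0.6, -0.5, 0.5]
width: 34.9
gripper_force: 0.0
```

Call:
send_rows(moves=[[[0,0,0,0,0,2,3.5],[0,0,0,0,0,5,3.5],[0,0,0,-0.5,1.5,9,3.5],[0,0,0,-1,2.5,12,3.5],[0,0,0,-1,2.5,14,0]]])

```text
time: 11.5
ee_pos: [502.8, -147.7, 166.5]
eef_rot: [1.762, 2.597, 0.001]
ft_force: [1.0, -0.0, -0.0]
width: 21.7
gripper_force: 0.0
```

Call:
send_rows(moves=[[[0,0,0,0,0,0,0],[0,0,0,0,0,0,0],[0,0,0,0,0,0,0]]])

```text
time: 11.8
ee_pos: [501.3, -147.8, 161.5]
eef_rot: [-1.763, -2.596, 0.001]
ft_force: [-0.6, 0.4, -0.5]
width: -0.2
gripper_force: 0.0
```

Run:
```python
from fj import *
s=snap('wrist','w5'); o=manip.get_obs(); print(o['time'],o['ee_pos'],o['eef_rot'],o['width'],o['ft_force'])
W=cloud(s); c=(506.3,-165.2); y=-1.191
q=W[:,:2]-c; X=q@[np.cos(y),np.sin(y)]; Y=q@[-np.sin(y),np.cos(y)]; Z=W[:,2]
k=(abs(Y-2)<4)&(Z<100)&(X>-60)&(X<120)
for a in range(-40,104,3):
    m=k&(X>=a)&(X<a+3)
    if m.sum(): print(a,m.sum(),np.percentile(Z[m],[5,50,95]).round(1))
```

```text
11.85 [ 501.23183057 -147.82532013  161.41132508] [-1.76294580e+00 -2.59606311e+00  1.32045580e-03] -0.10114493966279602 [-1.26500001 -0.23626453 -0.48447635]
-40 19 [ 9.7 10.9 12.1]
-37 20 [ 9.6 10.4 11.6]
-34 24 [ 9.3 10.8 11.5]
-31 24 [ 9.8 11.1 12.1]
-28 19 [ 9.9 10.8 12. ]
-25 21 [10.  10.5 11.8]
-22 23 [ 9.4 10.6 11.3]
-19 19 [10.1 10.9 11.9]
-16 20 [ 9.9 10.4 11.7]
-13 46 [10. 17. 27.]
-10 21 [19.  20.  28.1]
-7 60 [19.4 33.3 40.1]
-4 23 [38.4 40.3 41.1]
-1 21 [38.9 40.  41. ]
2 21 [39.3 40.  41.3]
5 23 [38.9 40.2 41.3]
8 24 [39.3 40.1 40.8]
11 19 [39.4 40.1 41.3]
14 36 [38.9 42.1 44.5]
17 21 [42.9 43.9 44.7]
20 12 [42.7 43.7 44.6]
83 16 [79.1 79.8 81.1]
86 26 [79.  80.9 82.3]
89 25 [80.7 81.7 82.7]
92 20 [81.1 82.2 82.9]
95 24 [81.3 82.6 83.1]
98 10 [81.9 82.2 82.7]
```

Call:
send_rows(moves=[[[0.13,0.052,0,1.2,-3,1,0],[0.26,0.104,0,2.4,-6.5,1,0],[0.39,0.156,0,3.6,-10,1,0],[0.52,0.208,0,4.8,-13,0,0],[0.65,0.26,0,5.9,-15.2,0,0]]])

```text
time: 12.35
ee_pos: [560.8, -302.1, 161.0]
eef_rot: [-1.41, -2.071, -0.518]
ft_force: [-0.1, 0.7, -0.4]
width: 0.3
gripper_force: 0.0
```

Call:
send_rows(moves=[[[0.13,0.052,0,0,0,0,0],[0.14,0.055,0,0,0,0,0],[0.14,0.055,0,0,0,0,0]]])

```text
time: 12.65
ee_pos: [560.6, -299.8, 160.7]
eef_rot: [-1.33, -1.957, -0.601]
ft_force: [0.2, 0.7, 0.2]
width: 0.1
gripper_force: 0.0
```

```bash
cat > st.py <<'E'
from h import *
o=manip.get_obs(); R=cv2.Rodrigues(np.array(o['eef_rot']))[0]
y=-1.191; J=np.array([[np.cos(y),np.sin(y),0],[-np.sin(y),np.cos(y),0],[0,0,1]])
print(o['time'],o['ee_pos'].round(1),'jig',(J@(o['ee_pos']-[506.3,-165.2,0])).round(1),'tool axes in jig\n',(J@R).round(3),o['joints'].round(2),o['ft_force'].round(1))
E
python3 st.py
```

```text
12.65 [ 560.6 -299.8  160.7] jig [145.1   0.5 160.7] tool axes in jig
 [[-0.658  0.002 -0.753]
 [ 0.004  1.    -0.001]
 [ 0.753 -0.003 -0.658]] [-0.72  0.58  1.36  0.38  1.97 -1.09] [0.2 0.7 0.2]
```

Call:
send_rows(moves=[[[0,0,0,0,0,-3.5,0],[0,0,0,0,0,-6.4,0],[0,0,0,0,0,-6.9,0],[0,0,0,0,0,-6.9,0]]])

```text
time: 13.05
ee_pos: [561.0, -298.6, 95.2]
eef_rot: [-1.329, -1.961, -0.6]
ft_force: [0.2, 0.3, -0.5]
width: -0.2
gripper_force: 0.0
```

Call:
send_rows(moves=[[[0,0,0,-0.56,1.4,-1.3,0],[0,0,0,-1.1,2.8,-2.6,0],[0,0,0,-1.5,3.7,-3.5,0],[0,0,0,-1.67,4.18,-3.95,0],[0,0,0,-1.67,4.18,-3.95,0]]])

```text
time: 13.55
ee_pos: [544.6, -257.7, 55.7]
eef_rot: [-1.33, -1.961, -0.601]
ft_force: [-0.8, 0.9, 0.2]
width: 0.0
gripper_force: 0.0
```

```bash
python3 st.py
```

```text
13.55 [ 544.6 -257.7   55.7] jig [100.1   1.3  55.7] tool axes in jig
 [[-0.66   0.    -0.751]
 [ 0.001  1.    -0.   ]
 [ 0.751 -0.001 -0.66 ]] [-0.7   0.62  1.5   0.37  1.8  -1.14] [-0.8  0.9  0.2]
```

Run:
```python
import numpy as np
ex=np.array([.3706,-.9288]); ey=np.array([.9288,.3706]); pin=np.array([36,48.])
def tcp(th,d=16,h=11):
    ph=.85*np.clip((th-1.45)/(2.6-1.45),0,1)
    a=np.array([-np.sin(ph),-np.cos(ph)]); n=np.array([-np.cos(ph),np.sin(ph)])
    C=pin+69.8*np.array([-np.cos(th+.065),np.sin(th+.065)])
    return C+d*a-h*n,ph
for th in np.arange(2.6,1.24,-.08):
    p,ph=tcp(th); s=p-[100.1,55.7]; w=s[0]*ex
    print(round(th,2),'tcp',p.round(1),'turn',((ph-.85)*ey).round(3),'shift cm',(w/10).round(2),round(s[1]/10,2))
```

```text
2.6 tcp [93.3 61.2] turn [0. 0.] shift cm [-0.25  0.64] 0.55
2.52 tcp [91.6 65.8] turn [-0.055 -0.022] shift cm [-0.31  0.79] 1.01
2.44 tcp [89.6 70.2] turn [-0.11  -0.044] shift cm [-0.39  0.97] 1.45
2.36 tcp [87.3 74.5] turn [-0.165 -0.066] shift cm [-0.48  1.19] 1.88
2.28 tcp [84.6 78.5] turn [-0.22  -0.088] shift cm [-0.58  1.44] 2.28
2.2 tcp [81.6 82.3] turn [-0.275 -0.11 ] shift cm [-0.69  1.72] 2.66
2.12 tcp [78.3 85.7] turn [-0.33  -0.131] shift cm [-0.81  2.02] 3.0
2.04 tcp [74.8 88.9] turn [-0.384 -0.153] shift cm [-0.94  2.35] 3.32
1.96 tcp [71.  91.8] turn [-0.439 -0.175] shift cm [-1.08  2.71] 3.61
1.88 tcp [67.  94.3] turn [-0.494 -0.197] shift cm [-1.23  3.08] 3.86
1.8 tcp [62.8 96.5] turn [-0.549 -0.219] shift cm [-1.38  3.47] 4.08
1.72 tcp [58.4 98.3] turn [-0.604 -0.241] shift cm [-1.54  3.87] 4.26
1.64 tcp [54.  99.8] turn [-0.659 -0.263] shift cm [-1.71  4.28] 4.41
1.56 tcp [ 49.4 100.9] turn [-0.714 -0.285] shift cm [-1.88  4.7 ] 4.52
1.48 tcp [ 44.8 101.5] turn [-0.769 -0.307] shift cm [-2.05  5.13] 4.58
1.4 tcp [ 39.6 101.4] turn [-0.789 -0.315] shift cm [-2.24  5.62] 4.57
1.32 tcp [ 34.1 100.6] turn [-0.789 -0.315] shift cm [-2.45  6.13] 4.49
```

Call:
send_rows(moves=[[[0,0,0,-0.12,0.32,0.28,0],[0,0,0,-0.25,0.64,0.55,0],[-0.027,-0.011,0,-0.28,0.71,0.78,0],[-0.055,-0.022,0,-0.31,0.79,1.01,0],[-0.055,-0.022,0,-0.31,0.79,1.01,0]]])

```text
time: 14.05
ee_pos: [541.9, -250.7, 66.6]
eef_rot: [-1.364, -2.011, -0.567]
ft_force: [1.9, -4.0, -1.3]
width: 0.1
gripper_force: 1.9
```

Call:
send_rows(moves=[[[-0.055,-0.022,0,-0.08,0.18,0.44,0],[-0.11,-0.044,0,-0.17,0.4,0.87,0],[-0.165,-0.066,0,-0.27,0.65,1.27,0]]])

```text
time: 14.35
ee_pos: [538.6, -244.1, 77.9]
eef_rot: [-1.459, -2.15, -0.459]
ft_force: [0.8, -2.6, -1.6]
width: 0.2
gripper_force: 1.5
```

```bash
python3 st.py
```

```text
14.35 [ 538.6 -244.1   77.9] jig [85.3  0.7 77.9] tool axes in jig
 [[-0.819  0.001 -0.574]
 [ 0.002  1.     0.   ]
 [ 0.574 -0.001 -0.819]] [-0.65  0.44  1.63  0.3   1.61 -1.1 ] [ 0.8 -2.6 -1.6]
```

Call:
send_rows(moves=[[[-0.055,-0.022,0,-0.11,0.28,0.38,0],[-0.11,-0.044,0,-0.23,0.58,0.72,0],[-0.165,-0.066,0,-0.36,0.91,1.04,0],[-0.22,-0.088,0,-0.5,1.27,1.33,0],[-0.275,-0.11,0,-0.65,1.64,1.58,0]]])

```text
time: 14.85
ee_pos: [531.9, -227.4, 94.1]
eef_rot: [-1.611, -2.375, -0.255]
ft_force: [0.1, -1.8, -0.3]
width: -0.5
gripper_force: 0.9
```

Call:
send_rows(moves=[[[-0.055,-0.022,0,-0.15,0.39,0.22,0],[-0.11,-0.044,0,-0.31,0.79,0.4,0],[-0.165,-0.066,0,-0.48,1.2,0.55,0]]])

```text
time: 15.15
ee_pos: [526.9, -215.0, 99.6]
eef_rot: [-1.698, -2.503, -0.117]
ft_force: [-0.2, -1.1, -0.4]
width: -0.2
gripper_force: 0.2
```

Call:
send_rows(moves=[[[-0.055,-0.022,0,-0.17,0.42,0.11,0],[-0.11,-0.044,0,-0.34,0.85,0.17,0],[-0.13,-0.05,0,-0.53,1.34,0.16,0]]])

```text
time: 15.45
ee_pos: [521.4, -200.7, 101.0]
eef_rot: [-1.762, -2.599, 0.002]
ft_force: [-0.5, 0.5, -0.7]
width: 0.0
gripper_force: 0.0
```

```bash
python3 st.py
```

```text
15.45 [ 521.4 -200.7  101. ] jig [ 38.6   0.9 101. ] tool axes in jig
 [[-1.     0.001 -0.001]
 [ 0.001  1.    -0.002]
 [ 0.001 -0.002 -1.   ]] [-0.46  0.04  1.97 -0.    1.13 -0.84] [-0.5  0.5 -0.7]
```

Call:
send_rows(moves=[[[0,0,0,0.2,-0.5,3,0],[0,0,0,0.2,-0.5,7,0],[0,0,0,-1,2,9,0],[0,0,0,-2,5,9,0],[0,0,0,-2,5,9,0]]])

```text
time: 15.95
ee_pos: [501.5, -149.7, 191.8]
eef_rot: [-1.76, -2.601, -0.001]
ft_force: [-0.1, 0.0, -0.5]
width: 0.1
gripper_force: 0.0
```

```bash
python3 - <<'E'
from fj import *
s=snap('wrist','w6')
W=cloud(s); c=(506.3,-165.2); y=-1.191
q=W[:,:2]-c; X=q@[np.cos(y),np.sin(y)]; Y=q@[-np.sin(y),np.cos(y)]; Z=W[:,2]
k=(abs(Y-1)<5)&(Z<120)
for a in range(-48,60,3):
    m=k&(X>=a)&(X<a+3)
    if m.sum(): print(a,m.sum(),np.percentile(Z[m],[5,50,95]).round(1))
u,v=proj(s,[[511,-177,40]])[0].astype(int); print(u,v)
u=max(100,min(540,u));v=max(75,min(325,v))
cv2.imwrite('pics/c6.png',cv2.resize(cv2.imread('pics/w6.png')[v-75:v+75,u-100:u+100],(800,600),interpolation=cv2.INTER_CUBIC))
E
python3 st.py
```

```text
-48 24 [ 9.3 10.8 12.2]
-45 17 [10.1 11.2 12.1]
-42 23 [ 9.5 10.8 11.8]
-39 19 [ 9.7 11.1 11.6]
-36 38 [ 9.8 11.7 54.2]
-33 48 [10.2 52.1 54.5]
-30 45 [ 9.9 51.6 53.7]
-27 22 [49.5 51.2 52.1]
-24 28 [49.  50.1 51.4]
-21 30 [48.9 50.  50.9]
-18 27 [49. 50. 51.]
-15 27 [49.  50.  51.2]
-12 26 [48.9 50.1 51.1]
-9 28 [49.  50.1 50.9]
-6 26 [48.9 50.2 51. ]
-3 26 [49.3 50.2 51.3]
0 28 [49.3 50.5 51. ]
3 25 [49.7 50.5 51.6]
6 20 [48.9 49.6 50.8]
9 26 [49.4 50.2 51.3]
12 21 [49.4 50.2 51.2]
15 24 [48.8 50.  51.3]
18 23 [49.6 50.6 51.6]
21 22 [49.2 50.3 51.2]
24 26 [49.6 50.5 51.3]
27 19 [49.1 50.2 51.3]
30 18 [48.1 50.2 51.8]
33 7 [36.5 36.9 37.2]
36 1 [36.2 36.2 36.2]
317 208
16.0 [ 501.7 -150.8  191.1] jig [-15.1   1.  191.1] tool axes in jig
 [[-1.    -0.001 -0.001]
 [-0.001  1.    -0.001]
 [ 0.001 -0.001 -1.   ]] [-0.39 -0.13  1.97 -0.    1.3  -0.77] [ 0.  -0.  -0.3]
```

View pics/c6.png

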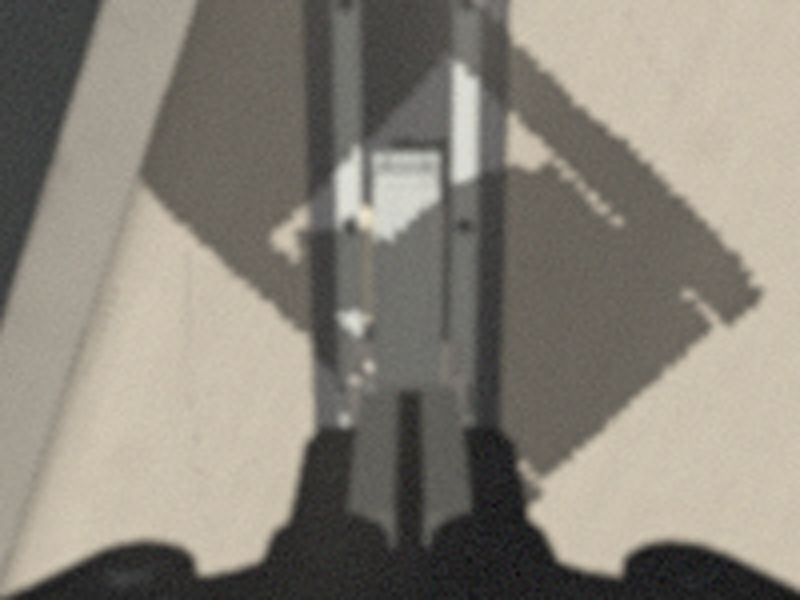

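The last view shows the flap lying over the housing, with its tab end at crop (405,165). The depth reads level at 50 mm from the pin to the tab, so it is fully shut (a flap blocked by the housing would slope). The robot is clear of everything.

```bash
python3 -c "
from rig import manip
print(manip.close_job())"
```

```text
the job is handed in; nothing more can be done
None
```

I handed the job in at about 16 s: the housing is fully home against the contact head with a contact force of about 13 N, and the flap is snapped shut level behind its shoulder, with the robot clear of everything.

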